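# Build the test sieve stack on the shaker

## Task

Build the sieve stack on the shaker from the bottom up: stand the receiving pan in the middle of the shaker's round plate, set the fine sieve on the pan, the coarse sieve on the fine one, and the lid on top. Each part must be level with its skirt fully seated in the rim of the one below, and the finished stack is left standing free. Leave the timer, the brass weight and the clamp boss where they lie.

Things in the scene. Friction and masses are not known exactly. Their poses are not given: they have to be found in the camera images.
- shaker_plate (a point): Sieve shaker, fixed to the bench: a low grey housing 110 x 110 mm with a round black rubber plate on top, 72 mm in diameter and 3 mm proud of the housing. The point is the centre of the plate's top face, 40 mm above the bench; z up.
- pan_mid (a point): Receiving pan: plain round steel cup 56 mm in diameter and 34 mm high with a flat foot and no skirt, open at the top (24 mm deep, inner diameter 51 mm, wall 2.5 mm) with a plain solid floor; it is the lowest of the open drums. The point is on its axis, half-way up, 17 mm above the underside; z up.
- fine_mid (a point): Fine sieve: round steel drum, 56 mm across, 52 mm high. Floor 14 mm below the rim: close wire mesh, a fine grey grid. Inside: 51 mm across. Foot: a skirt 6 mm high, 44 mm across, tapering to 38; it drops loosely into the rim below and the shoulder above it rests on that rim (grip above the shoulder). Point: on the axis, half-way up, 26 mm above the underside; z up.
- coarse_mid (a point): Coarse sieve: round steel drum, 56 mm across, 62 mm high. Floor 14 mm below the rim: pale plate with seven round dark holes. Inside: 51 mm across. Foot: a skirt 6 mm high, 44 mm across, tapering to 38; it drops loosely into the rim below and the shoulder above it rests on that rim (grip above the shoulder). Point: on the axis, half-way up, 31 mm above the underside; z up.
- lid_knob (a point): Lid: steel disc 56 mm across, 5 mm thick, on a skirt 6 mm high like the sieves' (44 mm across, tapering to 38), with an upright black round knob in the middle, 18 mm across and 28 mm tall. Disc top 11 mm, knob top 39 mm above the underside. Point: on the knob's axis, 31 mm above the underside, where to grip; z up.
- timer: Bystander: white bench timer, 58 x 62 x 20 mm, lying on the bench; origin at the centre of its underside.
- brass_weight: Bystander: small brass weight with a knob, 25 mm in diameter and 26 mm high; origin at the centre of its underside.
- boss: Bystander: metal clamp boss with a screw, 64 x 24 x 23 mm (long side along its x), lying on the bench; origin at the centre of its underside.
Not all that is in view belongs to the job. What is shaped like the part that bears fine_mid but orange or red is not meant.

How it is judged:
On the way, in this order (a step that is already met when the one before it is completed fails the run):
1. the pan stands in the middle of the shaker plate (horizontal distance between pan_mid and shaker_plate below 0.012 m and z of pan_mid in the frame of shaker_plate between 0.014 and 0.02 m and angle between pan_mid's own z axis and vertical below 0.06 rad), for 0.2 s.
2. the fine sieve is seated on the pan, which is still on the plate (all of step 1 and horizontal distance between fine_mid and pan_mid below 0.006 m and z of fine_mid in the frame of pan_mid between 0.034 and 0.04 m and angle between fine_mid's own z axis and vertical below 0.06 rad), for 0.2 s.
3. the coarse sieve is seated on the fine sieve (all of step 2 and horizontal distance between coarse_mid and fine_mid below 0.006 m and z of coarse_mid in the frame of fine_mid between 0.048 and 0.054 m and angle between coarse_mid's own z axis and vertical below 0.06 rad), for 0.2 s.
4. the lid is seated on the coarse sieve (all of step 3 and horizontal distance between lid_knob and coarse_mid below 0.006 m and z of lid_knob in the frame of coarse_mid between 0.053 and 0.059 m and angle between lid_knob's own z axis and vertical below 0.06 rad), for 0.2 s.
At the end, for the whole second after the job is handed in: Pan upright on the plate within 12 mm of its centre; fine sieve on pan, coarse sieve on fine, lid on coarse, each within 6 mm of the axis of the part below, 3 mm of its fully seated height and 0.06 rad of level; all released and at rest (under 0.02 m/s) (all of step 4 and linear speed of each of pan, fine, coarse, lid below 0.02 m/s); the robot touches nothing.
It fails at once if the bench timer is moved by more than 20 mm (distance of timer from where it was at the start of the episode above 0.02 m).
It fails at once if the brass weight is moved by more than 20 mm (distance of brass_weight from where it was at the start of the episode above 0.02 m).
It fails at once if the clamp boss is moved by more than 20 mm (distance of boss from where it was at the start of the episode above 0.02 m).
It also fails if it takes over 91 s, if anything falls off the work surface, if the arm or the gripper's body presses on something with over 40 N, if the wrist force passes 120 N, or if a joint passes its speed limit or range.

## Robot

A 6-joint arm with a two-finger parallel gripper is mounted at the origin on a cart in front of the work surface, level with it; the furniture and walls round the work are solid. World frame = base frame: x ahead of the robot, y to its left, z up, the work surface at z = 0. Lengths are in m, angles in rad, forces in N, time in s.
With the tool pointing down it reaches from about 0.35 to 0.775 m from the base axis. Payload 7.3 kg.
Tool frame: the origin (TCP) lies at the very end of the fingers, on their centre line; the grasp point (between the pads) lies 19 mm behind it; z points along the fingers, y is the line along which they close (so a half turn about z gives the same grasp; the last joint's range is limited). The gripper opens to 92 mm and grips with 3 to 60 N. Pads are 19 mm wide; open, the fingers measure 130 mm over their backs; the gripper's body (75 mm by 190 mm) begins 47 mm behind the grasp point.
Start: joints at [-1.408, 0.342, 1.524, -0, 1.275, -0.146], TCP at [0.16, -0.5, 0.227] pointing down, gripper open.
Joint ranges: [-2.53, 2.53], [-0.77, 2.02], [0.04, 2.7], [-1, 4.14], [0.28, 2.66], [-3.11, 3.11]. Speed limits (rad/s): [2.57, 2.57, 3.14, 3.14, 3.14, 3.14].

## Interface

Orientations are given as [roll, pitch, yaw] about the fixed x, y, z axes, in that order (R = Rz(yaw) Ry(pitch) Rx(roll)).
In Python, from cell import observe, read_camera, get_calibration, hand_in, search_frame gives the robot as it stands.
- The arm moves only by the tool step_arm, never from a script. Its argument "commands" is a list of rows, each an object with "translation": the shift along the tool's x, y, z in mm, a list of three; "roll": the turn about the tool's z in rad. In form: [{"translation": [x, y, z], "roll": roll}, ...]. A call has 1 to 20 rows; each row shifts and turns the commanded pose from where the row before left it, along the tool's axes as they then stand; what a row does not reach is not made up. A row lasts 1/12 s, in which the tool goes at most 41.7 mm and 7.16 degrees, less where a joint would pass 70% of its speed; a pose out of reach is approached as far as the arm can. A call is refused whole if a number of a shift passes 41.7 or a number of a turn 0.125, either way. A call with a gripper value outside its range is refused whole. "fingers" is the opening, from 0 (shut) to 1 (fully open), set as the call begins (left out, the last holds). The fingers move at their own pace and stop on an object; "grip_force" is the grip in N (left out, the last holds). Time passes only in rows, so rows that do not move let the fingers close. It gives the time, the measured TCP pose, the force, the opening and the grip force at its end, in the units of the state.
- observe(): the state, without advancing time (a new reading comes with each control period).
- read_camera(name): name is "scene" or "side" or "wrist"; returns the picture (400x640x3 uint8, red, green, blue); there is no depth.
- get_calibration(name): a dict with "camera_matrix" (3x3 intrinsics, pixels), "world_from_camera" (4x4, takes a point from camera to world coordinates). Camera axes: x right, y up, looking along -z (the intrinsics and any distortion apply to the point x, -y, -z); pixel columns grow to the right and rows downward; lengths in m; the calibration is good to about 2 mm. A picture is of the moment at which its call begins: read the wrist's pose just before it. get_calibration takes no time and is no camera call; for the wrist camera it gives the pose at the moment of the call.
- hand_in(): hands the job in; it is judged then, once.
Trained networks look in the newest picture that a camera, given by its name, has taken for a name from the list of things; names that differ only in an ending like _2 or _b are one class to them, and where a whole thing is asked for, a point or a joint stands for the part that bears it (a point fixed in the world has none). Each returns a list of dicts, best first, with "confidence" (0 to 1); they miss things now and then, are a little off and sometimes report something else, mostly with a low value. They report only what shows in the picture. A call takes as long as a camera call. They do not tell look-alikes from the thing itself.
- search_frame(camera, name): "at" ([x, y, z] in m, in world coordinates, good to about 4 mm: the middle of the surface that is visible of it).
The state is a dict: "time": time; "qpos": joint angles; "qvel": joint speeds; "joint_efforts": joint torques, N m; "tool_pos": TCP position; "tool_rot": TCP orientation; "contact_force": force on the tool from outside, world axes, zero at the start; "torque": the same for the moment, N m; "opening": finger opening in m; "grip_force": force on a finger pad.
Only numpy, scipy, OpenCV 4.12 (cv2) and the standard library are available. Lean on these libraries where they do the work, as an engineer would, in place of code of your own. Each camera call takes 0.05 s, during which the arm holds its last target. There are 200 camera calls.

## Working session

There is one attempt and no reset: what is moved stays moved. The work goes in short steps, Python scripts to look and compute and a tool call to move; the robot and the scene stay as the last step left them, time stands still between calls to the robot, and variables do not carry over. Pictures are saved under pics/ and viewed, at most 14 in all, crops included, and the job is handed in when it is done.

Besides the shell and the picture viewer there is one more tool, called after "Emit:" as name([rows], argument=value, ...), one row to a line, values as JSON. step_arm: Moves the arm, as the interface text tells. Its arguments: {"type":"object","properties":{"commands":{"type":"array"},"fingers":{"type":"number"},"grip_force":{"type":"number"}},"required":["commands"]}

```bash
mkdir -p pics; ls; python3 - <<'E'
from cell import *
import cv2, numpy as np
s=observe(); print(s['time'],s['tool_pos'],s['tool_rot'],s['opening'])
ims={}
for c in ['scene','side']:
    im=read_camera(c); cv2.imwrite(f'pics/{c}0.png',im[:,:,::-1])
    K=get_calibration(c); M=np.linalg.inv(np.array(K['world_from_camera'])); A=np.array(K['camera_matrix'])
    print(c,np.round(K['world_from_camera'],3).tolist(),np.round(A,1).tolist(),[k for k in K])
    for n in ['shaker_plate','pan_mid','fine_mid','coarse_mid','lid_knob','timer','brass_weight','boss']:
        try:
            for d in search_frame(c,n)[:4]:
                p=M@np.r_[d['at'],1]; q=A@np.array([p[0],-p[1],-p[2]]); print(n,round(d['confidence'],2),np.round(d['at'],3),np.round(q[:2]/q[2]))
        except Exception as e: print(n,e)
print(observe()['time'])
E
```

```text
pics
0.0 [ 0.15949556 -0.49974385  0.22603709] [-3.14006262e+00 -2.18483334e-04  3.08781460e-01] 0.0918764554249917
scene [[-0.521, 0.607, -0.6, -0.378], [-0.853, -0.368, 0.37, 0.571], [0.003, 0.705, 0.709, 1.114], [0.0, 0.0, 0.0, 1.0]] [[466.8, 0.0, 314.4], [0.0, 466.8, 196.5], [0.0, 0.0, 1.0]] ['camera_matrix', 'world_from_camera']
pan_mid 0.86 [0.637 0.215 0.017] [244. 205.]
fine_mid 0.8 [0.463 0.006 0.035] [327. 210.]
fine_mid 0.61 [0.548 0.103 0.037] [287. 204.]
coarse_mid 0.71 [0.467 0.351 0.046] [225. 252.]
timer 0.75 [0.6   0.012 0.011] [303. 190.]
brass_weight 0.57 [0.443 0.18  0.017] [282. 240.]
boss 0.58 [ 0.473 -0.154  0.019] [366. 193.]
side [[0.991, 0.041, -0.128, 0.401], [-0.135, 0.371, -0.919, -0.89], [0.01, 0.928, 0.373, 0.424], [0.0, 0.0, 0.0, 1.0]] [[384.6, 0.0, 313.4], [0.0, 384.6, 201.0], [0.0, 0.0, 1.0]] ['camera_matrix', 'world_from_camera']
shaker_plate 0.84 [ 0.642 -0.209  0.038] [383. 247.]
pan_mid 0.81 [0.638 0.192 0.02 ] [341. 189.]
fine_mid 0.93 [ 0.47  -0.018  0.035] [292. 215.]
fine_mid 0.82 [ 0.401 -0.127  0.041] [265. 234.]
fine_mid 0.79 [0.556 0.08  0.037] [320. 198.]
coarse_mid 0.62 [0.476 0.327 0.042] [285. 171.]
lid_knob 0.81 [ 0.448 -0.322  0.008] [294. 299.]
timer 0.74 [ 0.605 -0.011  0.015] [345. 218.]
brass_weight 0.38 [0.45  0.172 0.01 ] [280. 197.]
boss 0.55 [ 0.47  -0.165  0.014] [298. 251.]
0.9
```

View pics/scene0.png

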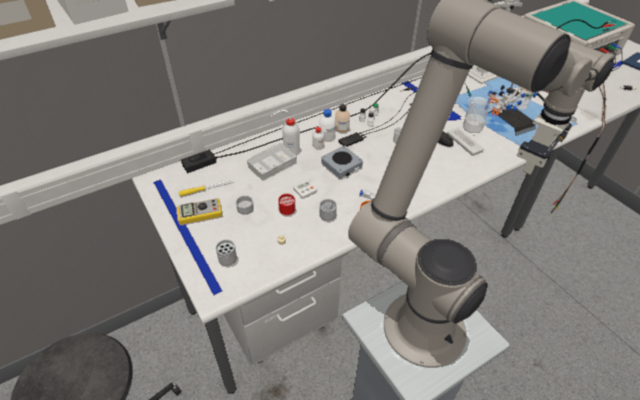

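View pics/side0.png

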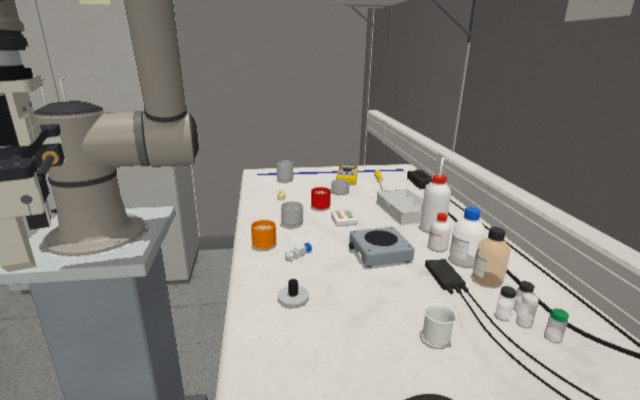

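The side view at 0 shows these look-alikes for the fine sieve: the grey drum (292,215), an orange one (264,234) and a red one (320,198). The pan is at (341,188), the coarse sieve at (285,171), the lid at (293,295), the shaker at (381,247) and a white beaker at (438,328). In the scene view the grey fine sieve is at (328,210), the red drum at (287,204), the pan at (245,205) and the coarse sieve at (226,253). By the description I choose the grey drum as the fine sieve, and I check it in a crop.

```bash
cat > h.py <<'E'
from cell import *
import cv2, numpy as np
def cal(c):
    K=get_calibration(c); return np.array(K['camera_matrix']),np.array(K['world_from_camera'])
def ray(c,u,v,z,k=None):
    A,W=k or cal(c); d=np.linalg.inv(A)@[u,v,1.]; d=W[:3,:3]@[d[0],-d[1],-d[2]]; o=W[:3,3]
    return o+d*(z-o[2])/d[2]
def proj(c,p,k=None):
    A,W=k or cal(c); q=np.linalg.inv(W)@np.r_[p,1]; q=A@[q[0],-q[1],-q[2]]; return q[:2]/q[2]
def rel(p):
    "tool-frame shift in mm from the TCP to world point p"
    s=observe(); y=s['tool_rot'][2]; d=np.array(p)-s['tool_pos']
    return np.round(1e3*np.array([d[0]*np.cos(y)+d[1]*np.sin(y), d[0]*np.sin(y)-d[1]*np.cos(y), -d[2]]),1)
E
python3 - <<'E'
from h import *
for n,u,v in [('smallbottle',440,250),('blue',465,264),('tall',434,232),('adapter',445,275),('peach',490,285),('tray',400,222),('trayL',378,205),('lid',293,299),('trayR',427,215)]: print(n,ray('side',u,v,0).round(3))
A,W=cal('wrist'); s=observe(); print(A.round(1).tolist(),W.round(3).tolist(), s['tool_pos'],s['qpos'])
im=cv2.imread('pics/side0.png')[150:320,230:430]; cv2.imwrite('pics/crop1.png',cv2.resize(im,None,fx=3.5,fy=3.5,interpolation=cv2.INTER_CUBIC))
E
```

```text
smallbottle [ 0.791 -0.171  0.   ]
blue [ 0.817 -0.235  0.   ]
tall [ 0.816 -0.083  0.   ]
adapter [ 0.756 -0.27   0.   ]
peach [ 0.827 -0.314  0.   ]
tray [ 0.752 -0.017  0.   ]
trayL [0.728 0.103 0.   ]
lid [ 0.446 -0.312  0.   ]
trayR [ 0.841  0.018 -0.   ]
[[277.0, 0.0, 318.4], [0.0, 277.0, 201.0], [0.0, 0.0, 1.0]] [[0.303, 0.92, 0.247, 0.226], [-0.953, 0.293, 0.078, -0.479], [-0.001, -0.258, 0.966, 0.384], [0.0, 0.0, 0.0, 1.0]] [ 0.15958123 -0.50016393  0.2267584 ] [-1.40800360e+00  3.41957340e-01  1.52411219e+00  2.44405565e-05
  1.27542949e+00 -1.45988052e-01]
```

View pics/crop1.png

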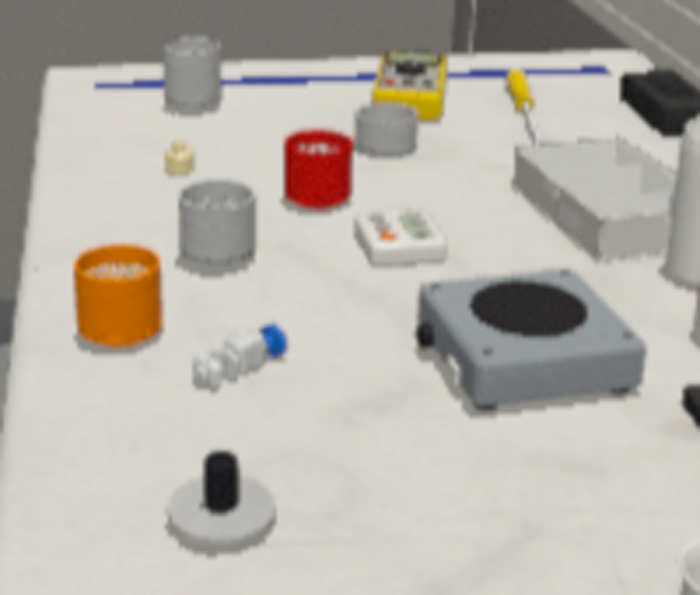

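The crop shows the grey drum (fine sieve) at crop (217,225), clearly different from the red drum at (318,168) and the orange one at (118,295). The pan is the low drum at (386,128). Now I move towards the pan.

Emit:
step_arm([
  {"translation": [32, -26, 0], "roll": 0},
  {"translation": [32, -26, 0], "roll": 0},
  {"translation": [32, -26, 0], "roll": 0},
  {"translation": [32, -26, 0], "roll": 0},
  {"translation": [32, -26, 0], "roll": 0},
  {"translation": [32, -26, 0], "roll": 0},
  {"translation": [32, -26, 0], "roll": 0},
  {"translation": [32, -26, 0], "roll": 0},
  {"translation": [32, -26, 0], "roll": 0},
  {"translation": [32, -26, 0], "roll": 0},
  {"translation": [32, -26, 0], "roll": 0},
  {"translation": [32, -26, 0], "roll": 0},
  {"translation": [32, -26, 0], "roll": 0},
  {"translation": [32, -26, 0], "roll": 0},
  {"translation": [32, -26, 0], "roll": 0},
  {"translation": [32, -26, 0], "roll": 0},
  {"translation": [32, -26, 0], "roll": 0},
  {"translation": [32, -26, 0], "roll": 0},
  {"translation": [32, -26, 0], "roll": 0},
  {"translation": [32, -26, 0], "roll": 0},
], fingers=1)

```text
time: 2.57
tool_pos: [0.612, 0.1918, 0.2266]
tool_rot: [3.141, -0.0, 0.309]
contact_force: [1.2, -1.7, 0.3]
opening: 0.0919
grip_force: 0.0
```

```bash
python3 - <<'E'
from h import *
k=cal('wrist'); im=read_camera('wrist'); cv2.imwrite('pics/w1.png',im[:,:,::-1])
d=search_frame('wrist','pan_mid')
for e in d[:3]: print(e, proj('wrist',e['at'],k))
E
```

```text
{'at': [0.6381, 0.2156, 0.0128], 'confidence': 0.66} [307.5158059 156.4307758]
```

View pics/w1.png

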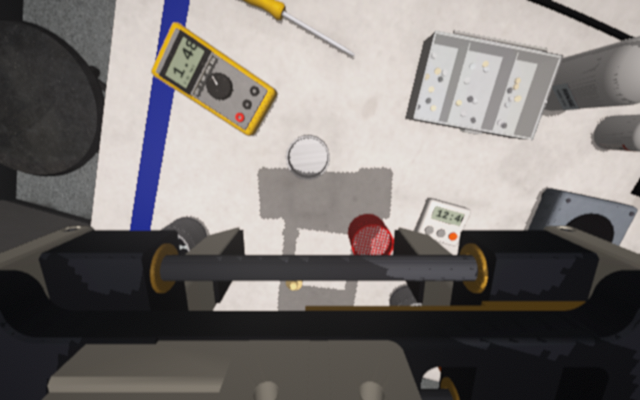

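The wrist view shows the pan at (308,156), the red drum at (372,237), the timer at (440,218) and the shaker plate at (585,225). I fit the projected rim circle.

```bash
cat >> h.py <<'E'
from scipy.optimize import minimize
def fit(im,k,guess,z,radii,span=.014,sgn=0):
    "centre (x,y) of horizontal circles of given radii at height z, by image gradient across their projections"
    g=cv2.GaussianBlur(cv2.cvtColor(im,cv2.COLOR_RGB2GRAY),(0,0),1.0).astype(np.float32)
    t=np.linspace(0,2*np.pi,120,endpoint=False); A,W=k; Wi=np.linalg.inv(W)
    def P(x,y,r):
        q=Wi@np.array([x+r*np.cos(t),y+r*np.sin(t),0*t+z,0*t+1]); q=A@np.array([q[0],-q[1],-q[2]]); return q[:2]/q[2]
    def S(p): return cv2.remap(g,p[0].astype(np.float32)[None],p[1].astype(np.float32)[None],cv2.INTER_LINEAR,borderMode=cv2.BORDER_REPLICATE)[0]
    def cost(c):
        s=0
        for r in radii:
            d=S(P(*c,r+.0008))-S(P(*c,r-.0008)); s-= np.mean(np.abs(d)) if sgn==0 else np.mean(sgn*d)
        return s
    n=np.arange(-span,span+1e-6,.001)
    c=min(((guess[0]+a,guess[1]+b) for a in n for b in n),key=cost)
    m=minimize(cost,c,method='Nelder-Mead',options=dict(initial_simplex=[c,(c[0]+.001,c[1]),(c[0],c[1]+.001)]))
    im2=im[:,:,::-1].copy()
    for r in radii: cv2.polylines(im2,[np.round(P(*m.x,r).T*4).astype(np.int32)],True,(0,255,0),1,shift=2)
    return m.x,-m.fun,im2
E
python3 - <<'E'
from h import *
s=observe();k=cal('wrist'); im=read_camera('wrist')
for R in ([.028],[.028,.0255]):
    c,v,o=fit(im,k,(0.645,0.205),.034,R); print(c.round(4),v)
cv2.imwrite('pics/w2.png',cv2.resize(o[100:210,250:380],None,fx=5,fy=5))
print(rel([*c,0.007]),s['tool_pos'])
E
```

```text
[0.6407 0.214 ] 16.236108779907227
[0.6426 0.2144] 28.392179489135742
[ 36.3 -11.6 218. ] [0.61284919 0.19473721 0.22474133]
```

View pics/w2.png

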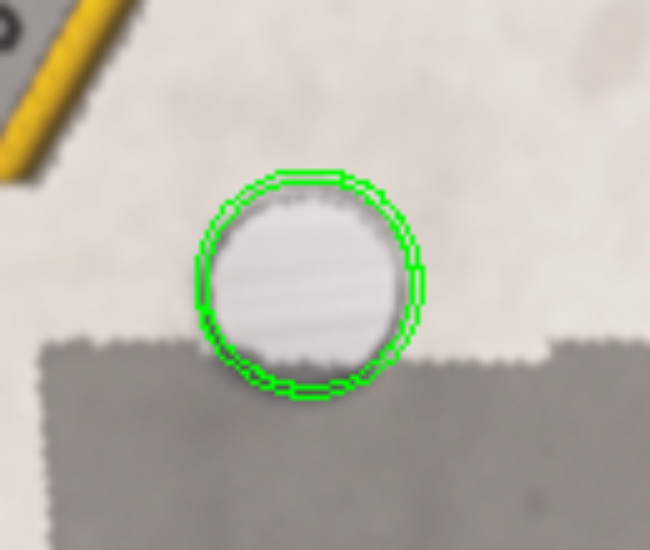

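```bash
python3 - <<'E'
from h import *
k=cal('wrist'); print('floor ray',ray('wrist',311,155.6,.010,k).round(4))
for c,f in (('scene','scene0'),('side','side0')):
    im=cv2.imread(f'pics/{f}.png')[:,:,::-1].copy()
    p,v,o=fit(im,cal(c),(.645,-.205),.040,[.036],.03,1); print(c,p.round(4),v)
    cv2.imwrite(f'pics/pl_{c}.png',o)
    a=proj(c,[*p,.04]).astype(int); o=o[a[1]-40:a[1]+40,a[0]-50:a[0]+50]; globals()[c]=cv2.resize(o,None,fx=5,fy=5)
cv2.imwrite('pics/pl.png',np.vstack([scene,side])[:,:][::1,::1][:800:2,:500:1][:400])
E
```

```text
floor ray [0.6397 0.212  0.01  ]
scene [ 0.6472 -0.1727] 12.287369728088379
side [ 0.6493 -0.1715] 16.721086502075195
```

Emit:
step_arm([
  {"translation": [18, -6, 0], "roll": 0},
  {"translation": [18, -6, 0], "roll": 0},
  {"translation": [0, 0, 40], "roll": 0},
  {"translation": [0, 0, 40], "roll": 0},
  {"translation": [0, 0, 40], "roll": 0},
  {"translation": [0, 0, 40], "roll": 0},
  {"translation": [0, 0, 30], "roll": 0},
  {"translation": [0, 0, 18], "roll": 0},
  {"translation": [0, 0, 8], "roll": 0},
  {"translation": [0, 0, 0], "roll": 0},
])

```text
time: 3.55
tool_pos: [0.6406, 0.2108, 0.009]
tool_rot: [-3.141, 0.004, 0.308]
contact_force: [-0.3, -0.1, 0.2]
opening: 0.092
grip_force: 0.0
```

Emit:
step_arm([
  {"translation": [0, 0, 0], "roll": 0},
  {"translation": [0, 0, 0], "roll": 0},
  {"translation": [0, 0, 0], "roll": 0},
  {"translation": [0, 0, 0], "roll": 0},
  {"translation": [0, 0, 0], "roll": 0},
  {"translation": [0, 0, 0], "roll": 0},
], fingers=0, grip_force=5)

```text
time: 4.05
tool_pos: [0.6422, 0.2125, 0.0115]
tool_rot: [-3.141, -0.001, 0.309]
contact_force: [-0.4, 1.8, 0.5]
opening: 0.0564
grip_force: 0.7
```

Emit:
step_arm([
  {"translation": [0, 0, 0], "roll": 0},
  {"translation": [0, 0, 0], "roll": 0},
  {"translation": [0, 0, 0], "roll": 0},
  {"translation": [0, 0, 0], "roll": -0.12},
  {"translation": [0, 0, 0], "roll": -0.12},
  {"translation": [0, 0, 0], "roll": -0.12},
  {"translation": [0, 0, 0], "roll": -0.12},
  {"translation": [0, 0, 0], "roll": -0.12},
  {"translation": [0, 0, 0], "roll": -0.12},
  {"translation": [0, 0, 0], "roll": -0.12},
  {"translation": [0, 0, 0], "roll": -0.12},
  {"translation": [0, 0, 0], "roll": -0.12},
  {"translation": [0, 0, 0], "roll": -0.12},
  {"translation": [0, 0, 0], "roll": -0.12},
  {"translation": [0, 0, 0], "roll": -0.12},
  {"translation": [0, 0, 0], "roll": -0.12},
], fingers=1)

```text
time: 5.38
tool_pos: [0.6419, 0.212, 0.0105]
tool_rot: [-3.141, 0.0, 1.875]
contact_force: [-1.1, 0.2, -0.4]
opening: 0.092
grip_force: 0.0
```

Emit:
step_arm([
  {"translation": [0, 0, 0], "roll": 0},
  {"translation": [0, 0, 0], "roll": 0},
  {"translation": [0, 0, 0], "roll": 0},
  {"translation": [0, 0, 0], "roll": 0},
  {"translation": [0, 0, 0], "roll": 0},
  {"translation": [0, 0, 0], "roll": 0},
  {"translation": [0, 0, 0], "roll": 0},
], fingers=0, grip_force=25)

```text
time: 5.97
tool_pos: [0.6417, 0.212, 0.0106]
tool_rot: [-3.141, 0.0, 1.868]
contact_force: [-1.6, -0.6, 0.1]
opening: 0.0559
grip_force: 25.0
```

Emit:
step_arm([
  {"translation": [0, 0, -20], "roll": 0},
  {"translation": [0, 0, -40], "roll": 0},
  {"translation": [0, 0, -40], "roll": 0},
  {"translation": [-10, -3, -20], "roll": 0},
  {"translation": [-20, -6, 0], "roll": 0},
  {"translation": [-30, -9, 0], "roll": 0},
  {"translation": [-35, -10, 0], "roll": 0},
  {"translation": [-35, -10, 0], "roll": 0},
  {"translation": [-35, -10, 0], "roll": 0},
  {"translation": [-35, -10, 0], "roll": 0},
  {"translation": [-35, -10, 0], "roll": 0},
  {"translation": [-35, -10, 0], "roll": 0},
  {"translation": [-35, -10, 0], "roll": 0},
  {"translation": [-30, -9, 0], "roll": 0},
  {"translation": [-20, -7, 0], "roll": 0},
  {"translation": [-10, -3, 0], "roll": 0},
  {"translation": [-3, -1, 0], "roll": 0},
  {"translation": [0, 0, 0], "roll": 0},
  {"translation": [0, 0, 0], "roll": 0},
])

```text
time: 7.55
tool_pos: [0.6468, -0.1699, 0.1306]
tool_rot: [-3.142, -0.001, 1.87]
contact_force: [0.2, 0.9, -1.1]
opening: 0.0562
grip_force: 25.0
```

```bash
python3 - <<'E'
from h import *
s=observe(); print(s['tool_pos'],s['tool_rot'],s['opening'],rel([.648,-.172,.051]))
k=cal('side'); im=read_camera('side'); k2=cal('wrist'); w=read_camera('wrist')
o=cv2.resize(im[130:330,280:480],None,fx=2,fy=2); 
cv2.imwrite('pics/p3.png',np.hstack([o,cv2.resize(w,(400,400))])[:,:,::-1]); cv2.imwrite('pics/w3.png',w[:,:,::-1])
p,v,_=fit(im,k,(.648,-.172),s['tool_pos'][2]+.0235,[.028],.01); print('pan',p,v)
E
```

```text
[ 0.64679735 -0.16989086  0.1305809 ] [-3.14150012e+00 -7.36329601e-04  1.86970511e+00] 0.056160459282259184 [-2.4  0.5 79.6]
pan [ 0.65371742 -0.1616738 ] 6.401692867279053
```

View pics/p3.png

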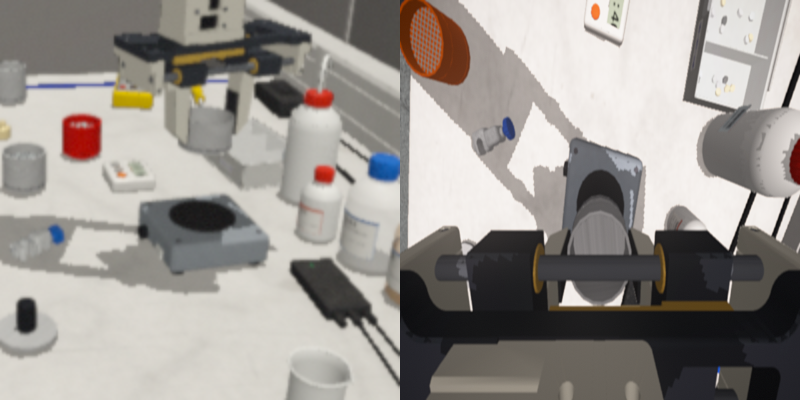

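The pan is held level at p3 (210,130), above the plate at (205,215). Now I lower it.

Emit:
step_arm([
  {"translation": [-1, 0, 10], "roll": 0},
  {"translation": [-1, 0, 20], "roll": 0},
  {"translation": [0, 0, 20], "roll": 0},
  {"translation": [0, 0, 15], "roll": 0},
  {"translation": [0, 0, 8], "roll": 0},
  {"translation": [0, 0, 4], "roll": 0},
  {"translation": [0, 0, 1], "roll": 0},
  {"translation": [0, 0, 1], "roll": 0},
  {"translation": [0, 0, 0], "roll": 0},
])

```text
time: 8.4
tool_pos: [0.6479, -0.1734, 0.0526]
tool_rot: [3.14, 0.001, 1.869]
contact_force: [-0.2, -0.2, -1.6]
opening: 0.0559
grip_force: 25.0
```

Emit:
step_arm([
  {"translation": [0, 0, 0.5], "roll": 0},
  {"translation": [0, 0, 0.5], "roll": 0},
  {"translation": [0, 0, 0], "roll": 0},
])

```text
time: 8.65
tool_pos: [0.6475, -0.1734, 0.0512]
tool_rot: [3.141, 0.001, 1.869]
contact_force: [0.4, -0.3, -1.3]
opening: 0.0559
grip_force: 25.0
```

Emit:
step_arm([
  {"translation": [0, 0, 0.5], "roll": 0},
  {"translation": [0, 0, 0.5], "roll": 0},
  {"translation": [0, 0, 0], "roll": 0},
])

```text
time: 8.9
tool_pos: [0.6476, -0.1734, 0.0506]
tool_rot: [3.141, 0.001, 1.869]
contact_force: [-1.4, 0.5, 4.5]
opening: 0.0564
grip_force: 25.0
```

Emit:
step_arm([
  {"translation": [0, 0, 0], "roll": 0},
  {"translation": [0, 0, 0], "roll": 0},
  {"translation": [0, 0, 0], "roll": 0},
  {"translation": [0, 0, 0], "roll": 0},
  {"translation": [0, 0, -10], "roll": 0},
  {"translation": [0, 0, -30], "roll": 0},
  {"translation": [0, 0, -40], "roll": 0},
  {"translation": [0, 0, -40], "roll": 0},
  {"translation": [0, 0, -40], "roll": 0},
  {"translation": [15, -12, 0], "roll": 0},
  {"translation": [30, -21, 0], "roll": 0},
  {"translation": [34, -24, 0], "roll": 0},
  {"translation": [34, -24, 0], "roll": 0},
  {"translation": [30, -21, 0], "roll": 0},
  {"translation": [20, -15, 0], "roll": 0},
  {"translation": [0, 0, 0], "roll": 0},
  {"translation": [0, 0, 0], "roll": 0},
], fingers=1)

```text
time: 10.32
tool_pos: [0.4875, -0.0513, 0.211]
tool_rot: [3.14, 0.001, 1.87]
contact_force: [0.7, 0.8, -0.4]
opening: 0.0917
grip_force: 0.0
```

```bash
python3 - <<'E'
from h import *
s=observe(); k2=cal('wrist'); w=read_camera('wrist'); cv2.imwrite('pics/w4.png',w[:,:,::-1])
k=cal('side'); im=read_camera('side'); cv2.imwrite('pics/s4.png',im[:,:,::-1])
p,v,o2=fit(im,k,(.648,-.173),.074,[.028,.0255],.01); print('pan',p,v)
p,v,o=fit(w,k2,(.472,-.003),.052,[.028,.0255],.02); print('fine',p,v, rel([*p,.026]), s['tool_pos'],s['tool_rot'])
a=proj('wrist',[*p,.05],k2).astype(int); print(a)
b=proj('side',[.648,-.173,.06],k).astype(int)
cv2.imwrite('pics/p4.png',np.hstack([cv2.resize(o[max(a[1]-60,0):][:120,a[0]-60:a[0]+60],(400,400)),cv2.resize(o2[b[1]-50:b[1]+50,b[0]-50:b[0]+50],(400,400))]))
E
```

```text
pan [ 0.64623141 -0.17144396] 14.1729736328125
fine [0.47041862 0.00173612] 43.85322189331055 [ 57.1  -1.6 184.4] [ 0.4874798  -0.05134877  0.21102032] [3.13977254e+00 1.32273977e-03 1.86997252e+00]
[317 139]
```

View pics/p4.png

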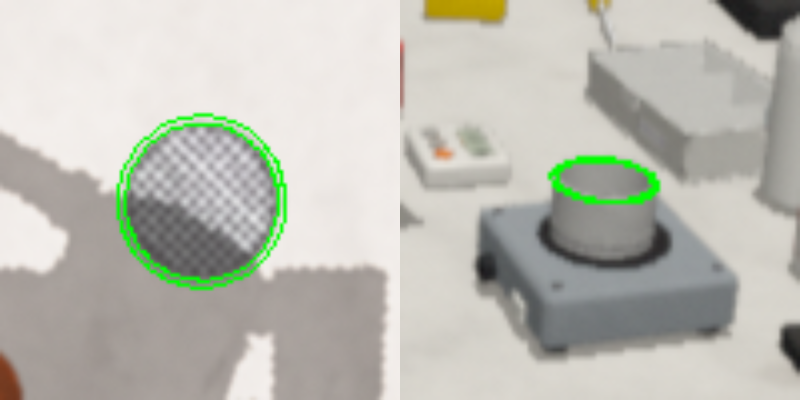

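The crop confirms the mesh floor of the fine sieve at (200,200), with the rim circle well fitted. On the right, the pan stands in the middle of the plate. Next I grasp the fine sieve.

Emit:
step_arm([
  {"translation": [20, 0, 0], "roll": 0},
  {"translation": [37, -2, 0], "roll": 0},
  {"translation": [0, 0, 30], "roll": 0},
  {"translation": [0, 0, 40], "roll": 0},
  {"translation": [0, 0, 40], "roll": 0},
  {"translation": [0, 0, 40], "roll": 0},
  {"translation": [0, 0, 25], "roll": 0},
  {"translation": [0, 0, 14], "roll": 0},
  {"translation": [0, 0, 2], "roll": 0},
  {"translation": [0, 0, 0], "roll": 0},
])

```text
time: 11.25
tool_pos: [0.4694, 0.0015, 0.0177]
tool_rot: [-3.14, -0.001, 1.868]
contact_force: [-0.1, -0.7, -0.2]
opening: 0.0918
grip_force: 0.0
```

Emit:
step_arm([
  {"translation": [0, 0, 0], "roll": 0},
  {"translation": [0, 0, 0], "roll": 0},
  {"translation": [0, 0, 0], "roll": 0},
  {"translation": [0, 0, 0], "roll": 0},
  {"translation": [0, 0, 0], "roll": 0},
  {"translation": [0, 0, 0], "roll": 0},
], fingers=0, grip_force=5)

```text
time: 11.75
tool_pos: [0.4693, 0.002, 0.0192]
tool_rot: [3.141, 0.001, 1.869]
contact_force: [1.6, 0.7, 0.3]
opening: 0.0564
grip_force: 2.2
```

Emit:
step_arm([
  {"translation": [0, 0, 0], "roll": 0},
  {"translation": [0, 0, 0], "roll": 0},
  {"translation": [0, 0, 0], "roll": 0},
  {"translation": [0, 0, 0], "roll": 0.12},
  {"translation": [0, 0, 0], "roll": 0.12},
  {"translation": [0, 0, 0], "roll": 0.12},
  {"translation": [0, 0, 0], "roll": 0.12},
  {"translation": [0, 0, 0], "roll": 0.12},
  {"translation": [0, 0, 0], "roll": 0.12},
  {"translation": [0, 0, 0], "roll": 0.12},
  {"translation": [0, 0, 0], "roll": 0.12},
  {"translation": [0, 0, 0], "roll": 0.12},
  {"translation": [0, 0, 0], "roll": 0.12},
  {"translation": [0, 0, 0], "roll": 0.12},
  {"translation": [0, 0, 0], "roll": 0.12},
  {"translation": [0, 0, 0], "roll": 0.12},
], fingers=1)

```text
time: 13.08
tool_pos: [0.4689, 0.0021, 0.0186]
tool_rot: [3.142, 0.0, 0.303]
contact_force: [0.2, 0.4, -0.3]
opening: 0.0916
grip_force: 0.0
```

Emit:
step_arm([
  {"translation": [0, 0, 0], "roll": 0},
  {"translation": [0, 0, 0], "roll": 0},
  {"translation": [0, 0, 0], "roll": 0},
  {"translation": [0, 0, 0], "roll": 0},
  {"translation": [0, 0, 0], "roll": 0},
  {"translation": [0, 0, 0], "roll": 0},
  {"translation": [0, 0, 0], "roll": 0},
], fingers=0, grip_force=25)

```text
time: 13.67
tool_pos: [0.4691, 0.002, 0.0187]
tool_rot: [3.141, -0.0, 0.309]
contact_force: [0.4, -0.3, -0.3]
opening: 0.0556
grip_force: 25.0
```

Emit:
step_arm([
  {"translation": [0, 0, -15], "roll": 0},
  {"translation": [0, 0, -35], "roll": 0},
  {"translation": [0, 0, -40], "roll": 0},
  {"translation": [5, 10, -30], "roll": 0},
  {"translation": [12, 22, -10], "roll": 0},
  {"translation": [17, 33, 0], "roll": 0},
  {"translation": [18, 34, 0], "roll": 0},
  {"translation": [18, 34, 0], "roll": 0},
  {"translation": [18, 34, 0], "roll": 0},
  {"translation": [15, 28, 0], "roll": 0},
  {"translation": [9, 17, 0], "roll": 0},
  {"translation": [4, 8, 0], "roll": 0},
  {"translation": [1, 1, 0], "roll": 0},
  {"translation": [0, 0, 0], "roll": 0},
  {"translation": [0, 0, 0], "roll": 0},
  {"translation": [0, 0, 0], "roll": 0},
])

```text
time: 15.0
tool_pos: [0.647, -0.172, 0.1488]
tool_rot: [-3.141, 0.0, 0.31]
contact_force: [0.1, -0.3, -0.8]
opening: 0.0558
grip_force: 25.0
```

```bash
python3 - <<'E'
from h import *
L=[]
for i in range(4):
    s=observe(); L.append(rel([.6477,-.1734,.0867])); w=read_camera('scene')
print(L, observe()['tool_pos'])
E
```

```text
[array([ 0.2,  1.5, 62.1]), array([ 0.1,  1.4, 62.3]), array([ 0. ,  1.3, 62.4]), array([-0. ,  1.2, 62.4])] [ 0.64743883 -0.17243444  0.14911285]
```

Emit:
step_arm([
  {"translation": [0, 0.7, 15], "roll": 0},
  {"translation": [0, 0, 20], "roll": 0},
  {"translation": [0, 0, 10], "roll": 0},
  {"translation": [0, 0, 5], "roll": 0},
  {"translation": [0, 0, 4], "roll": 0},
  {"translation": [0, 0, 3], "roll": 0},
  {"translation": [0, 0, 2], "roll": 0},
  {"translation": [0, 0, 1], "roll": 0},
  {"translation": [0, 0, 1], "roll": 0},
  {"translation": [0, 0, 0], "roll": 0},
  {"translation": [0, 0, 0], "roll": 0},
])

```text
time: 16.12
tool_pos: [0.648, -0.1736, 0.0881]
tool_rot: [3.141, -0.0, 0.309]
contact_force: [0.3, -0.1, -0.8]
opening: 0.0554
grip_force: 25.0
```

Emit:
step_arm([
  {"translation": [0, 0, 0.5], "roll": 0},
  {"translation": [0, 0, 0.5], "roll": 0},
  {"translation": [0, 0, 0.5], "roll": 0},
  {"translation": [0, 0, 0], "roll": 0},
])

```text
time: 16.45
tool_pos: [0.648, -0.1737, 0.0868]
tool_rot: [3.141, -0.0, 0.309]
contact_force: [-0.8, 0.8, 3.3]
opening: 0.0558
grip_force: 25.0
```

Emit:
step_arm([
  {"translation": [0, 0, 0], "roll": 0},
  {"translation": [0, 0, 0], "roll": 0},
  {"translation": [0, 0, 0], "roll": 0},
  {"translation": [0, 0, 0], "roll": 0},
  {"translation": [0, 0, -10], "roll": 0},
  {"translation": [0, 0, -30], "roll": 0},
  {"translation": [0, 0, -40], "roll": 0},
  {"translation": [0, 0, -40], "roll": 0},
  {"translation": [0, -15, -25], "roll": 0},
], fingers=1)

```text
time: 17.2
tool_pos: [0.6445, -0.1617, 0.2365]
tool_rot: [3.137, -0.005, 0.307]
contact_force: [0.2, -0.1, -0.2]
opening: 0.0918
grip_force: 0.0
```

Emit:
step_arm([
  {"translation": [-4, -38, 0], "roll": 0},
  {"translation": [-4, -38, 0], "roll": 0},
  {"translation": [-4, -38, 0], "roll": 0},
  {"translation": [-4, -38, 0], "roll": 0},
  {"translation": [-4, -38, 0], "roll": 0},
  {"translation": [-5, -38, 0], "roll": 0},
  {"translation": [-5, -38, 0], "roll": 0},
  {"translation": [-5, -38, 0], "roll": 0},
  {"translation": [-5, -38, 0], "roll": 0},
  {"translation": [-5, -38, 0], "roll": 0},
  {"translation": [-5, -38, 0], "roll": 0},
  {"translation": [-5, -38, 0], "roll": 0},
  {"translation": [-3, -38, 0], "roll": 0},
  {"translation": [-2, -20, 0], "roll": 0},
  {"translation": [0, -10, 0], "roll": 0},
  {"translation": [0, 0, 0], "roll": 0},
  {"translation": [0, 0, 0], "roll": 0},
])

```text
time: 18.62
tool_pos: [0.4272, 0.3212, 0.2315]
tool_rot: [3.141, -0.0, 0.309]
contact_force: [-0.2, -0.0, 0.5]
opening: 0.0914
grip_force: 0.0
```

```bash
python3 - <<'E'
from h import *
s=observe(); k2=cal('wrist'); w=read_camera('wrist'); cv2.imwrite('pics/w5.png',w[:,:,::-1])
k=cal('side'); im=read_camera('side'); cv2.imwrite('pics/s5.png',im[:,:,::-1])
p,v,o2=fit(im,k,(.648,-.173),.120,[.028,.0255],.01); print('fine',p,v)
p,v,o=fit(w,k2,(.478,.343),.062,[.028,.0255],.03); print('coarse',p,v, rel([*p,.03]), s['tool_pos'],s['tool_rot'])
a=proj('wrist',[*p,.05],k2).astype(int); print(a)
b=proj('side',[.648,-.173,.08],k).astype(int)
cv2.imwrite('pics/p5.png',np.hstack([cv2.resize(o[max(a[1]-60,0):][:120,a[0]-60:a[0]+60],(400,400)),cv2.resize(o2[b[1]-50:b[1]+50,b[0]-50:b[0]+50],(400,400))]))
E
```

```text
fine [ 0.64717597 -0.17227138] 12.314851760864258
coarse [0.48001228 0.37103233] 37.968936920166016 [ 65.3 -32.4 201.3] [0.42716933 0.32124644 0.23146238] [ 3.14090330e+00 -4.10783419e-04  3.09426171e-01]
[292 130]
```

View pics/p5.png

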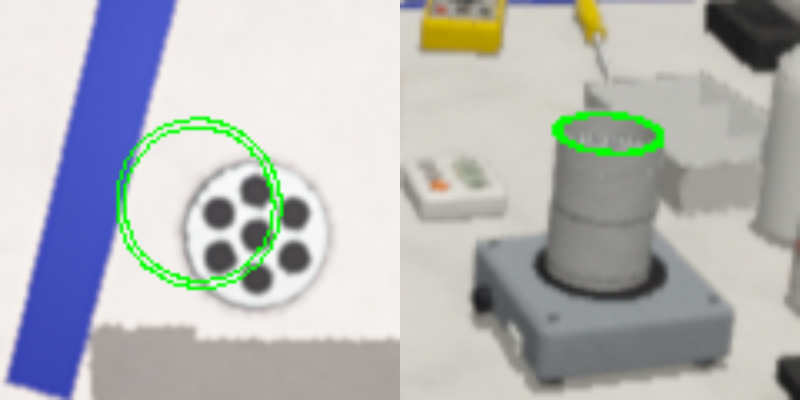

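The fine sieve is seated on the pan (right side). On the left, the rim fit is wrong: the coarse sieve's centre hole is at crop (256,235), which is wrist pixel (308.8,140.5). I use that.

```bash
python3 - <<'E'
from h import *
p=ray('wrist',308.8,140.5,.048); print(p, rel([p[0],p[1],.03]))
E
```

```text
[0.47577973 0.34798169 0.048     ] [ 54.3 -11.7 201.3]
```

Emit:
step_arm([
  {"translation": [20, -5, 0], "roll": 0},
  {"translation": [34, -7, 0], "roll": 0},
  {"translation": [0, 0, 30], "roll": 0},
  {"translation": [0, 0, 40], "roll": 0},
  {"translation": [0, 0, 40], "roll": 0},
  {"translation": [0, 0, 40], "roll": 0},
  {"translation": [0, 0, 30], "roll": 0},
  {"translation": [0, 0, 15], "roll": 0},
  {"translation": [0, 0, 6], "roll": 0},
  {"translation": [0, 0, 0], "roll": 0},
])

```text
time: 19.55
tool_pos: [0.4748, 0.3479, 0.0288]
tool_rot: [3.141, 0.003, 0.307]
contact_force: [0.3, 0.4, 0.1]
opening: 0.0919
grip_force: 0.0
```

Emit:
step_arm([
  {"translation": [0, 0, 0], "roll": 0},
  {"translation": [0, 0, 0], "roll": 0},
  {"translation": [0, 0, 0], "roll": 0},
  {"translation": [0, 0, 0], "roll": 0},
  {"translation": [0, 0, 0], "roll": 0},
  {"translation": [0, 0, 0], "roll": 0},
], fingers=0, grip_force=5)

```text
time: 20.05
tool_pos: [0.4748, 0.3496, 0.0307]
tool_rot: [3.142, -0.001, 0.309]
contact_force: [1.0, -2.7, 2.8]
opening: 0.0564
grip_force: 1.4
```

Emit:
step_arm([
  {"translation": [0, 0, 0], "roll": 0},
  {"translation": [0, 0, 0], "roll": 0},
  {"translation": [0, 0, 0], "roll": 0},
  {"translation": [0, 0, 0], "roll": -0.12},
  {"translation": [0, 0, 0], "roll": -0.12},
  {"translation": [0, 0, 0], "roll": -0.12},
  {"translation": [0, 0, 0], "roll": -0.12},
  {"translation": [0, 0, 0], "roll": -0.12},
  {"translation": [0, 0, 0], "roll": -0.12},
  {"translation": [0, 0, 0], "roll": -0.12},
  {"translation": [0, 0, 0], "roll": -0.12},
  {"translation": [0, 0, 0], "roll": -0.12},
  {"translation": [0, 0, 0], "roll": -0.12},
  {"translation": [0, 0, 0], "roll": -0.12},
  {"translation": [0, 0, 0], "roll": -0.12},
  {"translation": [0, 0, 0], "roll": -0.12},
], fingers=1)

```text
time: 21.38
tool_pos: [0.4746, 0.3495, 0.0301]
tool_rot: [-3.141, 0.0, 1.875]
contact_force: [-0.1, -0.0, 0.4]
opening: 0.0919
grip_force: 0.0
```

Emit:
step_arm([
  {"translation": [0, 0, 0], "roll": 0},
  {"translation": [0, 0, 0], "roll": 0},
  {"translation": [0, 0, 0], "roll": 0},
  {"translation": [0, 0, 0], "roll": 0},
  {"translation": [0, 0, 0], "roll": 0},
  {"translation": [0, 0, 0], "roll": 0},
  {"translation": [0, 0, 0], "roll": 0},
], fingers=0, grip_force=25)

```text
time: 21.97
tool_pos: [0.4747, 0.3495, 0.0302]
tool_rot: [3.141, 0.0, 1.868]
contact_force: [0.3, 0.7, -0.0]
opening: 0.0558
grip_force: 25.0
```

Emit:
step_arm([
  {"translation": [0, 0, -15], "roll": 0},
  {"translation": [0, 0, -35], "roll": 0},
  {"translation": [0, 0, -40], "roll": 0},
  {"translation": [0, 0, -40], "roll": 0},
  {"translation": [-10, 0, -30], "roll": 0},
  {"translation": [-25, 0, -10], "roll": 0},
  {"translation": [-35, 1, 0], "roll": 0},
  {"translation": [-38, 1, 0], "roll": 0},
  {"translation": [-38, 1, 0], "roll": 0},
  {"translation": [-38, 1, 0], "roll": 0},
  {"translation": [-38, 1, 0], "roll": 0},
  {"translation": [-38, 1, 0], "roll": 0},
  {"translation": [-38, 1, 0], "roll": 0},
  {"translation": [-38, 1, 0], "roll": 0},
  {"translation": [-38, 1, 0], "roll": 0},
  {"translation": [-38, 1, 0], "roll": 0},
  {"translation": [-38, 1, 0], "roll": 0},
  {"translation": [-38, 1, 0], "roll": 0},
  {"translation": [-30, 1, 0], "roll": 0},
  {"translation": [-20, 0, 0], "roll": 0},
])

```text
time: 23.63
tool_pos: [0.6451, -0.1644, 0.1992]
tool_rot: [-3.14, 0.0, 1.866]
contact_force: [-1.6, 0.9, -2.4]
opening: 0.0558
grip_force: 25.0
```

Emit:
step_arm([
  {"translation": [-10, 0, 0], "roll": 0},
  {"translation": [-3, 0, 0], "roll": 0},
  {"translation": [0, 0, 0], "roll": 0},
  {"translation": [0, 0, 0], "roll": 0},
  {"translation": [0, 0, 0], "roll": 0},
])

```text
time: 24.05
tool_pos: [0.6487, -0.1716, 0.2004]
tool_rot: [-3.141, -0.0, 1.87]
contact_force: [0.0, 0.8, -2.8]
opening: 0.0559
grip_force: 25.0
```

```bash
python3 - <<'E'
from h import *
L=[]
for i in range(4):
    L.append(rel([.6477,-.1734,.1442])); w=read_camera('side')
print(L, observe()['tool_pos'])
E
```

```text
[array([-1.4, -1.5, 56.2]), array([-1.3, -1.5, 56.3]), array([-1.1, -1.5, 56.4]), array([-0.9, -1.5, 56.4])] [ 0.64886675 -0.1724021   0.20054429]
```

Emit:
step_arm([
  {"translation": [-0.4, -1.4, 15], "roll": 0},
  {"translation": [0, 0, 15], "roll": 0},
  {"translation": [0, 0, 10], "roll": 0},
  {"translation": [0, 0, 5], "roll": 0},
  {"translation": [0, 0, 4], "roll": 0},
  {"translation": [0, 0, 3], "roll": 0},
  {"translation": [0, 0, 2], "roll": 0},
  {"translation": [0, 0, 1], "roll": 0},
  {"translation": [0, 0, 0], "roll": 0},
  {"translation": [0, 0, 0], "roll": 0},
])

```text
time: 25.08
tool_pos: [0.6478, -0.1742, 0.1456]
tool_rot: [3.141, 0.001, 1.869]
contact_force: [-0.5, 0.2, -2.6]
opening: 0.0559
grip_force: 25.0
```

Emit:
step_arm([
  {"translation": [0, 0, 0.5], "roll": 0},
  {"translation": [0, 0, 0.5], "roll": 0},
  {"translation": [0, 0, 0.5], "roll": 0},
  {"translation": [0, 0, 0], "roll": 0},
])

```text
time: 25.42
tool_pos: [0.6477, -0.1742, 0.1442]
tool_rot: [3.141, 0.0, 1.869]
contact_force: [-0.3, 0.5, -0.3]
opening: 0.0559
grip_force: 25.0
```

Emit:
step_arm([
  {"translation": [0, 0, 0.4], "roll": 0},
  {"translation": [0, 0, 0], "roll": 0},
])

```text
time: 25.58
tool_pos: [0.6478, -0.1742, 0.1441]
tool_rot: [3.141, 0.001, 1.869]
contact_force: [-2.0, 0.1, 4.3]
opening: 0.0563
grip_force: 25.0
```

Emit:
step_arm([
  {"translation": [0, 0, 0], "roll": 0},
  {"translation": [0, 0, 0], "roll": 0},
  {"translation": [0, 0, 0], "roll": 0},
  {"translation": [0, 0, 0], "roll": 0},
  {"translation": [0, 0, -10], "roll": 0},
  {"translation": [0, 0, -30], "roll": 0},
  {"translation": [0, 0, -40], "roll": 0},
  {"translation": [0, 0, -20], "roll": 0},
  {"translation": [-10, -20, 0], "roll": 0},
  {"translation": [-18, -34, 0], "roll": 0},
  {"translation": [-18, -34, 0], "roll": 0},
  {"translation": [-18, -34, 0], "roll": 0},
  {"translation": [-18, -34, 0], "roll": 0},
  {"translation": [-18, -34, 0], "roll": 0},
  {"translation": [-18, -30, 10], "roll": 0},
  {"translation": [-13, -15, 15], "roll": 0},
  {"translation": [0, 0, 10], "roll": 0},
  {"translation": [0, 0, 0], "roll": 0},
  {"translation": [0, 0, 0], "roll": 0},
], fingers=1)

```text
time: 27.17
tool_pos: [0.4618, -0.3678, 0.2084]
tool_rot: [3.142, -0.001, 1.869]
contact_force: [-0.2, -0.0, 0.3]
opening: 0.092
grip_force: 0.0
```

```bash
python3 - <<'E'
from h import *
s=observe(); k2=cal('wrist'); w=read_camera('wrist'); cv2.imwrite('pics/w6.png',w[:,:,::-1])
k=cal('side'); im=read_camera('side'); cv2.imwrite('pics/s6.png',im[:,:,::-1])
p,v,o2=fit(im,k,(.648,-.173),.176,[.028,.0255],.01); print('coarse',p,v)
p,v,o=fit(w,k2,(.446,-.316),.011,[.028],.02); print('lid',p,v, rel([*p,.015]), s['tool_pos'],s['tool_rot'])
q,v,o=fit(o[:,:,::-1].copy(),k2,p,.039,[.009],.01); print('knob',q,v)
a=proj('wrist',[*p,.02],k2).astype(int); print(a)
b=proj('side',[.648,-.173,.11],k).astype(int)
cv2.imwrite('pics/p6.png',np.hstack([cv2.resize(o[max(a[1]-60,0):][:120,a[0]-60:a[0]+60],(400,400)),cv2.resize(o2[b[1]-60:b[1]+60,b[0]-60:b[0]+60],(400,400))]))
E
```

```text
coarse [ 0.64770087 -0.17307622] 13.565975189208984
lid [ 0.44638796 -0.33495978] 8.516878128051758 [ 36.   -5.8 194.3] [ 0.4617899  -0.36777942  0.2084271 ] [ 3.14150944e+00 -8.74014525e-04  1.86886253e+00]
knob [ 0.4541081  -0.32910912] 11.113574028015137
[313 155]
```

View pics/p6.png

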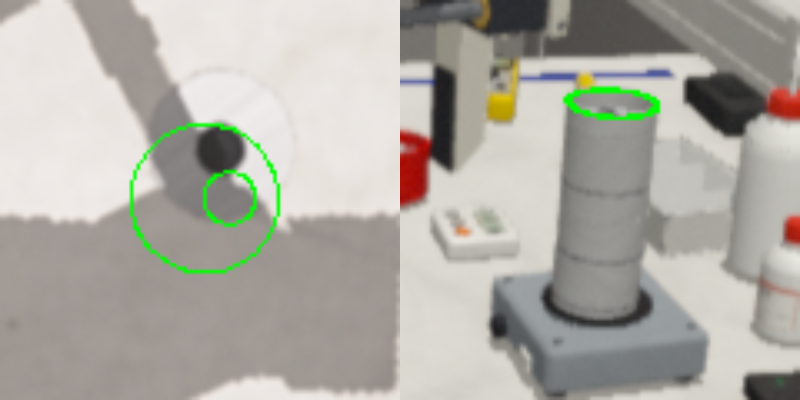

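The coarse sieve is seated (right side). On the left, the circle fits missed: the lid disc is centred at crop (221,143) and the knob at (220,147), so the knob top is at wrist pixel (319,139).

```bash
python3 - <<'E'
from h import *
for u,v,z in ((319.3,138,.011),(319,139,.037)):
    p=ray('wrist',u,v,z); print(p, rel([p[0],p[1],.015]))
E
```

```text
[ 0.4479554  -0.31366618  0.011     ] [ 55.9   2.  194.3]
[ 0.44754122 -0.31392217  0.037     ] [ 55.8   1.5 194.3]
```

Emit:
step_arm([
  {"translation": [20, 1, 0], "roll": 0},
  {"translation": [36, 1, 0], "roll": 0},
  {"translation": [0, 0, 30], "roll": 0},
  {"translation": [0, 0, 40], "roll": 0},
  {"translation": [0, 0, 40], "roll": 0},
  {"translation": [0, 0, 40], "roll": 0},
  {"translation": [0, 0, 28], "roll": 0},
  {"translation": [0, 0, 12], "roll": 0},
  {"translation": [0, 0, 3], "roll": 0},
  {"translation": [0, 0, 0], "roll": 0},
  {"translation": [0, 0, 0], "roll": 0},
])

```text
time: 28.18
tool_pos: [0.4482, -0.3146, 0.0167]
tool_rot: [3.14, 0.002, 1.87]
contact_force: [0.4, -0.0, 0.0]
opening: 0.0918
grip_force: 0.0
```

Emit:
step_arm([
  {"translation": [0, 0, 0], "roll": 0},
  {"translation": [0, 0, 0], "roll": 0},
  {"translation": [0, 0, 0], "roll": 0},
  {"translation": [0, 0, 0], "roll": 0},
  {"translation": [0, 0, 0], "roll": 0},
  {"translation": [0, 0, 0], "roll": 0},
  {"translation": [0, 0, 0], "roll": 0},
  {"translation": [0, 0, 0], "roll": 0},
  {"translation": [0, 0, 0], "roll": 0},
], fingers=0, grip_force=5)

```text
time: 28.93
tool_pos: [0.4469, -0.3143, 0.0153]
tool_rot: [-3.142, -0.0, 1.869]
contact_force: [0.4, 0.0, 0.8]
opening: 0.0362
grip_force: 0.0
```

Emit:
step_arm([
  {"translation": [0, 0, 0], "roll": 0},
  {"translation": [0, 0, 0], "roll": 0},
  {"translation": [0, 0, 0], "roll": 0},
  {"translation": [0, 0, 0], "roll": 0},
  {"translation": [0, 0, 0], "roll": 0},
])

```text
time: 29.35
tool_pos: [0.4469, -0.3143, 0.0153]
tool_rot: [-3.141, 0.0, 1.869]
contact_force: [-0.4, -0.5, -0.4]
opening: 0.018
grip_force: 5.0
```

Emit:
step_arm([
  {"translation": [0, 0, 0], "roll": 0},
  {"translation": [0, 0, 0], "roll": 0},
  {"translation": [0, 0, 0], "roll": 0},
  {"translation": [0, 0, 0], "roll": 0.12},
  {"translation": [0, 0, 0], "roll": 0.12},
  {"translation": [0, 0, 0], "roll": 0.12},
  {"translation": [0, 0, 0], "roll": 0.12},
  {"translation": [0, 0, 0], "roll": 0.12},
  {"translation": [0, 0, 0], "roll": 0.12},
  {"translation": [0, 0, 0], "roll": 0.12},
  {"translation": [0, 0, 0], "roll": 0.12},
  {"translation": [0, 0, 0], "roll": 0.12},
  {"translation": [0, 0, 0], "roll": 0.12},
  {"translation": [0, 0, 0], "roll": 0.12},
  {"translation": [0, 0, 0], "roll": 0.12},
  {"translation": [0, 0, 0], "roll": 0.12},
], fingers=0.5)

```text
time: 30.68
tool_pos: [0.447, -0.3143, 0.0153]
tool_rot: [3.141, -0.0, 0.303]
contact_force: [0.2, -0.8, -0.1]
opening: 0.0461
grip_force: 0.0
```

Emit:
step_arm([
  {"translation": [0, 0, 0], "roll": 0},
  {"translation": [0, 0, 0], "roll": 0},
  {"translation": [0, 0, 0], "roll": 0},
  {"translation": [0, 0, 0], "roll": 0},
  {"translation": [0, 0, 0], "roll": 0},
  {"translation": [0, 0, 0], "roll": 0},
  {"translation": [0, 0, 0], "roll": 0},
  {"translation": [0, 0, 0], "roll": 0},
], fingers=0, grip_force=25)

```text
time: 31.35
tool_pos: [0.4469, -0.3143, 0.0153]
tool_rot: [3.141, -0.0, 0.309]
contact_force: [0.6, -0.2, 0.4]
opening: 0.0174
grip_force: 25.0
```

Emit:
step_arm([
  {"translation": [0, 0, -15], "roll": 0},
  {"translation": [0, 0, -35], "roll": 0},
  {"translation": [0, 0, -40], "roll": 0},
  {"translation": [0, 0, -40], "roll": 0},
  {"translation": [0, 0, -40], "roll": 0},
  {"translation": [0, 0, -35], "roll": 0},
  {"translation": [10, -3, -15], "roll": 0},
  {"translation": [25, -8, 0], "roll": 0},
  {"translation": [32, -10, 0], "roll": 0},
  {"translation": [35, -11, 0], "roll": 0},
  {"translation": [35, -11, 0], "roll": 0},
  {"translation": [35, -11, 0], "roll": 0},
  {"translation": [30, -9, 0], "roll": 0},
  {"translation": [20, -6, 0], "roll": 0},
  {"translation": [10, -3, 0], "roll": 0},
  {"translation": [2, -1, 0], "roll": 0},
  {"translation": [0, 0, 0], "roll": 0},
  {"translation": [0, 0, 0], "roll": 0},
  {"translation": [0, 0, 0], "roll": 0},
])

```text
time: 32.93
tool_pos: [0.6467, -0.1748, 0.2356]
tool_rot: [3.141, 0.0, 0.307]
contact_force: [0.5, 0.7, -0.2]
opening: 0.0177
grip_force: 25.0
```

```bash
python3 - <<'E'
from h import *
L=[]
for i in range(4):
    L.append(rel([.6477,-.1738,.1853])); w=read_camera('side')
print(L, observe()['tool_pos'])
o=cv2.resize(w[100:260,300:460],(400,400))[:,:,::-1]; w2=read_camera('scene')[60:200,270:410]
cv2.imwrite('pics/p7.png',np.hstack([o,cv2.resize(w2,(400,400))[:,:,::-1]]))
E
```

```text
[array([ 1.3, -0.7, 50.3]), array([ 1.2, -0.7, 50.4]), array([ 1. , -0.6, 50.4]), array([ 0.9, -0.5, 50.4])] [ 0.6471772  -0.17436767  0.23568385]
```

View pics/p7.png

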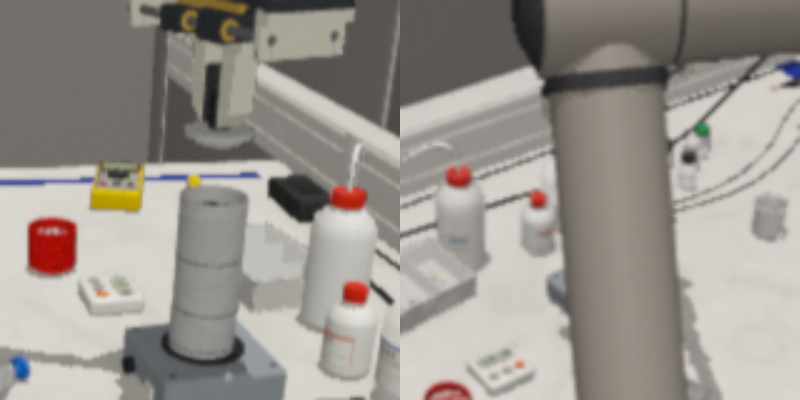

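The lid is held level at (220,132), above the coarse rim at (213,195). Now I lower it.

Emit:
step_arm([
  {"translation": [0.5, 0, 15], "roll": 0},
  {"translation": [0, 0, 15], "roll": 0},
  {"translation": [0, 0, 6], "roll": 0},
  {"translation": [0, 0, 5], "roll": 0},
  {"translation": [0, 0, 3], "roll": 0},
  {"translation": [0, 0, 2], "roll": 0},
  {"translation": [0, 0, 2], "roll": 0},
  {"translation": [0, 0, 1], "roll": 0},
  {"translation": [0, 0, 0], "roll": 0},
  {"translation": [0, 0, 0], "roll": 0},
])

```text
time: 34.02
tool_pos: [0.6483, -0.1735, 0.1867]
tool_rot: [3.141, -0.0, 0.309]
contact_force: [0.1, 1.4, -0.4]
opening: 0.0177
grip_force: 25.0
```

Emit:
step_arm([
  {"translation": [0, 0, 0.5], "roll": 0},
  {"translation": [0, 0, 0.5], "roll": 0},
  {"translation": [0, 0, 0], "roll": 0},
])

```text
time: 34.27
tool_pos: [0.6482, -0.1734, 0.1853]
tool_rot: [3.141, -0.0, 0.309]
contact_force: [-0.0, 0.3, -1.4]
opening: 0.0176
grip_force: 25.0
```

Emit:
step_arm([
  {"translation": [0, 0, 0.4], "roll": 0},
  {"translation": [0, 0, 0.3], "roll": 0},
  {"translation": [0, 0, 0], "roll": 0},
])

```text
time: 34.52
tool_pos: [0.6483, -0.1735, 0.1853]
tool_rot: [3.141, -0.001, 0.309]
contact_force: [-0.4, 0.6, 3.1]
opening: 0.0174
grip_force: 25.0
```

Contact came at the expected height. I release and retreat.

Emit:
step_arm([
  {"translation": [0, 0, 0], "roll": 0},
  {"translation": [0, 0, 0], "roll": 0},
  {"translation": [0, 0, 0], "roll": 0},
  {"translation": [0, 0, 0], "roll": 0},
  {"translation": [0, 0, 0], "roll": 0},
  {"translation": [0, 0, -10], "roll": 0},
  {"translation": [0, 0, -20], "roll": 0},
  {"translation": [0, 0, -30], "roll": 0},
  {"translation": [0, 0, -30], "roll": 0},
  {"translation": [-20, 0, 0], "roll": 0},
  {"translation": [-35, 0, 0], "roll": 0},
  {"translation": [-35, 0, 0], "roll": 0},
  {"translation": [-35, 0, 0], "roll": 0},
  {"translation": [-20, 0, 0], "roll": 0},
  {"translation": [0, 0, 0], "roll": 0},
  {"translation": [0, 0, 0], "roll": 0},
  {"translation": [0, 0, 0], "roll": 0},
], fingers=0.7)

```text
time: 35.93
tool_pos: [0.5108, -0.2175, 0.2753]
tool_rot: [3.141, -0.001, 0.309]
contact_force: [-1.1, -0.5, 0.6]
opening: 0.0643
grip_force: 0.0
```

```bash
python3 - <<'E'
from h import *
w=read_camera('side'); o=cv2.resize(w[110:270,300:460],(560,560),interpolation=cv2.INTER_CUBIC)[:,:,::-1]
cv2.imwrite('pics/p8.png',o)
E
```

```text
(no output)
```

View pics/p8.png

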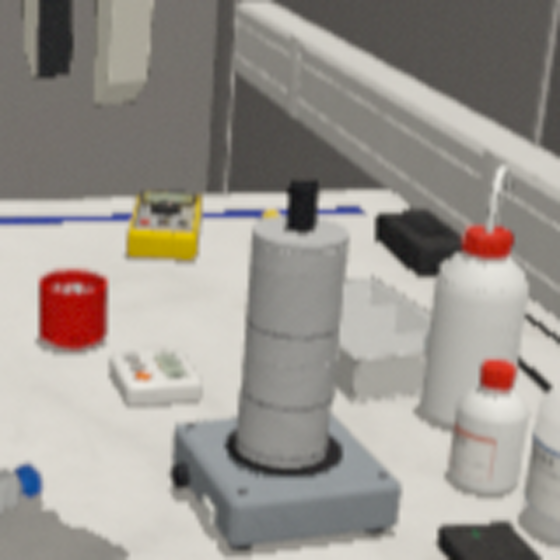

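The full stack stands on the plate. The lid is level, flush on the coarse sieve at (300,235), and the gripper is clear.

```bash
python3 -c "
from cell import *
print(hand_in())"
```

```text
the job is handed in; nothing more can be done
None
```

I built the stack on the shaker (pan, fine sieve, coarse sieve, lid) and handed the job in at about 36 s; the last side picture shows it level, seated and standing free, with the gripper clear, but hand-in returned no verdict.

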